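# Seat a bracket on the positioner and hold the spring probe square on its spot

## Task

Thread the aluminium bracket over the post of the round welding positioner so that it lies flat, fully down on the steel faceplate (any way round), and let go of it. Then take the spring probe out of its wooden holder and hold its tip on the dark round spot on the bracket's sloping pad, with the probe square to the sloping face and its plunger pressed gently about half-way in, never hard. Finish while still holding the probe there; leave the bracket seated and the other things on the bench where they are.

Things in the scene. Friction and masses are not known exactly. Their poses are not given: they have to be found in the camera images.
- post_base (a point): Centre of the top of the fixed welding positioner's round steel faceplate (224 mm diameter, top 60 mm above the bench; blue base 150 mm square), at the foot of its upright round post. The post is 20 mm in diameter and stands 45 mm above the faceplate, its last 9 mm tapering to 12 mm. z up.
- bracket_grip (a point): Where to grip the loose aluminium bracket: in its ribbed part, 24 mm above the underside, midway between its flat sides, 48 mm apart along y (grip across y). x runs along the bracket from the hole to the pad's low end, z up. The hole's axis is 74 mm along -x. The pad's top edge is 49 mm above the underside, 24 mm along -x; its low edge 19 mm above it, 40 mm along +x.
- bracket_hole (a point): Centre of the bracket's 24 mm hole on its underside; axes as bracket_grip (z up along the hole's axis). When the bracket is seated this coincides with post_base.
- spot (a point): Centre of the dark round spot (12 mm diameter) on the upper face of the bracket's sloping pad, 8 mm along +x of bracket_grip and 34 mm above the underside. z is the outward normal of the sloping face: it leans 25 degrees from vertical towards the bracket's +x (away from the hole). x points down the slope.
- probe_grip (a point): Where to grip the spring probe (0.18 kg, upright in its holder at the start): on the axis of its black square handle (30 x 30 mm, 60 mm tall), 35 mm above the handle's underside, 95 mm above the plunger's tip when out. z points along the probe from tip to handle; x and y are square to the handle's flat sides.
- probe: The spring probe: square handle with a round steel button 6 mm high on top, below it a steel barrel 18 mm in diameter and 45 mm long, then a thin plunger (8 mm diameter, round end) that sticks out 15 mm. Origin on its axis at the handle's underside, which rests on the holder, 60 mm above the tip; axes as probe_grip.
- probe_tip (a point): The round end of the probe's plunger, on the probe's axis; it moves with the plunger.
- plunger (a joint): How far the probe's plunger is pressed in, in m: 0 fully out, 0.010 fully in. It is spring-loaded: about 1 N to start, about 3.5 N at half-way, 6 N when it bottoms.
- holder: Fixed wooden block 85 x 85 mm, 70 mm tall, with an upright 22 mm hole through its middle in which the probe's barrel and plunger hang (60 mm deep) with the handle's shoulder on the block's top. Origin at the centre of its underside, z up. The probe pulls straight up out of it.
- bracket: The bracket (about 0.4 kg), flat on the bench at the start: base plate 150 x 48 x 8 mm with a 24 mm round hole through it near one end; on the other half a sloping pad 70 x 48 x 8 mm on upright ribs. Origin on its underside, 12 mm along -x of bracket_grip, axes the same; the plate's ends are at x = -90 and +60 mm.
- wrench: A steel wrench lying on the bench beyond the work; to be left alone.
- spray_bottle: A white bottle, 60 mm in diameter, 170 mm tall, beyond the work; to be left alone.
- tube_offcut: A short steel tube, 60 mm in diameter, 60 mm tall, standing beyond the work; to be left alone.
- battery: A black tool battery, 110 x 75 x 63 mm, beyond the work; to be left alone.
Things that resemble listed ones, but are neither listed nor needed, are in the scene too. What is meant by the holder is not pink, turquoise or yellow, and is the smaller of those in its own colour.

How it is judged (in metres and radians):
On the way:
1. the bracket is threaded onto the post, flat on the faceplate, let go, while the probe is still in its holder (distance between bracket_hole and post_base below 0.005 m and angle between bracket_hole's own z axis and vertical below 0.05 rad and contact force between each of the arm, the fingers and bracket below 0.1 N and linear speed of bracket below 0.02 m/s and contact force between probe and holder above 0.3 N), for 0.3 s.
At the end, for the whole second after the job is handed in: Bracket on the post (hole within 5 mm of its foot, tilt under 3 deg), not touched by the fingers; fingers hold the probe still, clear of its holder, tip within 6 mm of the spot centre, within 9 deg of square to the face, plunger in 2.5 to 7.5 mm, pushing 1 to 8 N (distance between bracket_hole and post_base below 0.005 m and angle between bracket_hole's own z axis and vertical below 0.05 rad and distance between probe_tip and spot below 0.006 m and angle between the z axis of probe and the z axis of spot, either way round below 0.16 rad and value of joint plunger between 0.0025 and 0.0075 m and contact force between probe and bracket between 1 and 8 N and contact force between the fingers and probe above 2 N and contact force between the fingers and bracket below 0.1 N and contact force between probe and holder below 0.1 N and linear speed of probe below 0.02 m/s); the arm keeps its last pose, push and grip.
It fails at once if the probe is pushed hard (over 15 N) against the bracket (contact force between probe and bracket above 15 N).
It fails at once if another thing on the bench is moved by more than 30 mm (distance of any of wrench, spray_bottle, tube_offcut, battery from where it was at the start of the episode above 0.03 m).
It also fails if it takes over 61 s, if anything falls off the work surface, if the arm or the gripper's body presses on something with over 40 N, if the wrist force passes 120 N, or if a joint passes its speed limit or range.

## Robot

A 6-joint arm with a two-finger parallel gripper is mounted at the origin on the work surface. World frame = base frame: x ahead of the robot, y to its left, z up, the work surface at z = 0. Lengths are in mm, angles in degrees, forces in N, time in s.
With the tool pointing down it reaches from about 300 to 850 mm from the base axis. Payload 4.2 kg.
Tool frame: the origin (TCP) lies between the finger pads; the fingertips stand 22 mm ahead of it and the grasp point (between the pads) lies 3 mm ahead of it (env.finger_overhang is the distance from the TCP to the fingertips, in mm); z points along the fingers, y is the line along which they close (so a half turn about z gives the same grasp; the last joint's range is limited). The gripper opens to 91 mm and grips with 3 to 60 N. Pads are 32 mm wide; open, the fingers measure 118 mm over their backs; the gripper's body (76 mm by 178 mm) begins 60 mm behind the grasp point.
Start: joints at [-64.687, 18.312, 89.639, -0, 72.044, -1.146], TCP at [256.202, -514.783, 235.976] pointing down, gripper open.
Joint ranges: [-177.97, 177.97], [-48.28, 115.42], [12.27, 149.76], [-77.06, 257.06], [2.81, 150.46], [-146.56, 146.56]. Speed limits (degrees/s): [147.25, 147.25, 180, 180, 180, 180].

## Interface

Orientations are given as [roll, pitch, yaw] about the fixed x, y, z axes, in that order (R = Rz(yaw) Ry(pitch) Rx(roll)).
In Python, from workcell import state, cams, ticket, look_for, outline_of, env gives the robot as it stands.
- The arm moves only by the tool servo_tool, never from a script. Its argument "steps" is a list of rows, each a list of 3 entries, a list of its own where there are three numbers: the closure in counts, from 0 (fully open) to 255 (shut), then the shift along the tool's x, y, z in mm, then the turn, a rotation vector about the tool's x, y, z in rad. A call has exactly 10 rows; each row shifts and turns the commanded pose from where the row before left it, along the tool's axes as they then stand; what a row does not reach is not made up. A row lasts 1/10 s, in which the tool goes at most 50 mm and 8.59 degrees, less where a joint would pass 70% of its speed; a pose out of reach is approached as far as the arm can. A call with a gripper value outside its range is refused whole. The fingers move at their own pace and stop on an object; "squeeze" is the grip in N (left out, the last holds). Time passes only in rows, so rows that do not move let the fingers close, or fill a call up. It gives the time, the measured TCP pose, the force, the opening and the grip force at its end, in the units of the state.
- state(): the state, without advancing time (a new reading comes with each control period).
- cams.grab_frame(name): name is "scene" or "top"; returns a dict with "color" (420x560x3 uint8, red, green, blue), "z_map" (420x560 float32, mm along the optical axis (not along the pixel's ray), 0 where there is no reading), "fovy" (degrees; the focal length in pixels is half the picture's height over the tangent of half this angle, whatever the lens; pixels are square), "cx", "cy" (the principal point, pixels), "eye" and "rotation" of the camera in the world. Camera axes: x right, y up, looking along -z (the intrinsics and any distortion apply to the point x, -y, -z); pixel columns grow to the right and rows downward; lengths in mm; the calibration is good to about 2 mm. A picture is of the moment at which its call begins.
- ticket.job_done(): hands the job in; it is judged then, once.
Trained networks look in a picture, given as the dict that the camera call returned (one of the last four; its "shot" number tells which), for a name from the list of things; names that differ only in an ending like _2 or _b are one class to them, and where a whole thing is asked for, a point or a joint stands for the part that bears it (a point fixed in the world has none). Each returns a list of dicts, best first, with "confidence" (0 to 1); they miss things now and then, are a little off and sometimes report something else, mostly with a low value. They report only what shows in the picture. A call takes as long as a camera call. They do not tell look-alikes from the thing itself.
- look_for(picture, thing): "at" ([column, row] in pixels, amid what is visible of it).
- outline_of(picture, thing): "pixels" (420x560 bool, what is visible of it) and "at" ([column, row] in pixels, amid what is visible of it).
The state is a dict: "time_s": time; "qpos": joint angles; "qvel": joint speeds; "effort": joint torques, N m; "ee_pos": TCP position; "ee_rot": TCP orientation; "force": force on the tool from outside, world axes, zero at the start; "torque": the same for the moment, N m; "gripper_width": finger opening in mm; "gripper_force": force on a finger pad.
Only numpy, scipy, OpenCV 4.12 (cv2) and the standard library are available. Lean on these libraries where they do the work, as an engineer would, in place of code of your own. Each camera call takes 0.05 s, during which the arm holds its last target. There are 200 camera calls.

## Working session

There is one attempt and no reset: what is moved stays moved. The work goes in short steps, Python scripts to look and compute and a tool call to move; the robot and the scene stay as the last step left them, time stands still between calls to the robot, and variables do not carry over. Pictures are saved under pics/ and viewed, at most 10 in all, crops included, and the job is handed in when it is done.

Besides the shell and the picture viewer there is one more tool, called after "Call:" as name([rows], argument=value, ...), one row to a line, values as JSON. servo_tool: Moves the arm, as the interface text tells. Its arguments: {"type":"object","properties":{"steps":{"type":"array","items":{"type":"array"}},"squeeze":{"type":"number"}},"required":["steps"]}

```bash
mkdir -p pics; ls
cat > h.py <<'E'
import numpy as np, cv2
from workcell import state, cams, ticket, look_for, outline_of, env
def pts(p):
    z=p["z_map"]; h,w=z.shape; f=h/2/np.tan(np.radians(p["fovy"])/2)
    u,v=np.meshgrid(np.arange(w),np.arange(h))
    X=np.stack([(u-p["cx"])/f*z,-(v-p["cy"])/f*z,-z],-1)
    return X@np.array(p["rotation"]).T+np.array(p["eye"])
def save(img,n): cv2.imwrite("pics/"+n,cv2.cvtColor(img,cv2.COLOR_RGB2BGR))
E
python3 - <<'E'
from h import *
P={n:cams.grab_frame(n) for n in("scene","top")}
for n,p in P.items():
    print(n,{k:(np.round(v,3).tolist() if not isinstance(v,str) else v) for k,v in p.items() if k not in("color","z_map")})
    save(p["color"],n+"0.png"); X=pts(p)
    for t in("bracket","holder","probe","post_base","bracket_hole","spot","probe_grip","bracket_grip"):
        for r in look_for(p,t)[:5]:
            c,q=np.round(r["at"]).astype(int); print(t,[c,q],round(r["confidence"],2),np.round(X[min(q,419),min(c,559)]))
print(state())
E
```

```text
pics
scene {'fovy': 56.934, 'cx': 280.328, 'cy': 206.619, 'eye': [1175.885, -186.295, 799.456], 'rotation': [43.194, -0.849, 70.452], 'shot': 1}Traceback (most recent call last):
  File "<stdin>", line 5, in <module>
  File "h.py", line 7, in pts
    return X@np.array(p["rotation"]).T+np.array(p["eye"])
           ~~~~~~~~~~~~~~~~~~~~~~~~~~~^~~~~~~~~~~~~~~~~~~
ValueError: operands could not be broadcast together with shapes (420,560) (3,)
```

```bash
sed -i 's/X@np.array(p\["rotation"\]).T/X@Rot(p["rotation"]).T/; 2a from scipy.spatial.transform import Rotation as Ro\ndef Rot(r): return Ro.from_euler("xyz",r,degrees=True).as_matrix()' h.py
python3 - <<'E'
from h import *
P={n:cams.grab_frame(n) for n in("scene","top")}
for n,p in P.items():
    print(n,{k:(np.round(v,3).tolist() if not isinstance(v,str) else v) for k,v in p.items() if k not in("color","z_map")})
    save(p["color"],n+"0.png"); X=pts(p)
    for t in("bracket","holder","probe","post_base","bracket_hole","spot","probe_grip","bracket_grip"):
        for r in look_for(p,t)[:5]:
            c,q=np.round(r["at"]).astype(int); print(t,[c,q],round(r["confidence"],2),np.round(X[min(q,419),min(c,559)]))
print(state())
E
```

```text
scene {'fovy': 56.934, 'cx': 280.328, 'cy': 206.619, 'eye': [1175.885, -186.295, 799.456], 'rotation': [43.194, -0.849, 70.452], 'shot': 3}
bracket [np.int64(362), np.int64(170)] 0.71 [520. 288. 118.]
bracket [np.int64(123), np.int64(249)] 0.64 [ 513. -346.   34.]
holder [np.int64(375), np.int64(126)] 0.9 [323. 442.  93.]
holder [np.int64(337), np.int64(224)] 0.79 [633. 168.  67.]
holder [np.int64(410), np.int64(167)] 0.72 [531. 436.  96.]
holder [np.int64(359), np.int64(190)] 0.7 [543. 276.  68.]
holder [np.int64(336), np.int64(160)] 0.59 [408. 271.  68.]
probe [np.int64(363), np.int64(173)] 0.64 [524. 290. 110.]
post_base [np.int64(249), np.int64(228)] 0.84 [568. -42.  59.]
bracket_hole [np.int64(122), np.int64(249)] 0.66 [ 511. -349.   34.]
spot [np.int64(122), np.int64(249)] 0.93 [ 511. -349.   34.]
spot [np.int64(198), np.int64(307)] 0.71 [ 706. -206.   -1.]
probe_grip [np.int64(362), np.int64(169)] 0.56 [519. 288. 120.]
bracket_grip [np.int64(125), np.int64(250)] 0.89 [ 514. -343.   30.]
top {'fovy': 50.051, 'cx': 280.551, 'cy': 211.521, 'eye': [305.868, 66.408, 1238.63], 'rota
[... 886 characters left out ...]
)] 0.57 [782.   5.   6.]
{'time_s': 1.0, 'qpos': array([-6.46881762e+01,  1.83094317e+01,  8.96380500e+01,  8.00940756e-04,
        7.20463564e+01, -1.14566844e+00]), 'qvel': array([-0.07336736, -0.00945529, -0.04401786,  0.02420931,  0.01378767,
        0.01405132]), 'effort': array([ 1.27441413e-03, -4.12353194e+01, -2.32229125e+01,  7.30873737e-02,
        3.76212888e-02,  1.91622121e-05]), 'ee_pos': array([ 256.190813  , -514.77895754,  236.00714054]), 'ee_rot': array([ 1.79993824e+02, -6.38610220e-04,  2.64572455e+01]), 'force': array([0.05702352, 0.35952399, 0.70496596]), 'torque': array([-0.00598189,  0.02900279,  0.04788095]), 'gripper_force': 0.0, 'gripper_width': 91.23338179247351}
```

View pics/scene0.png

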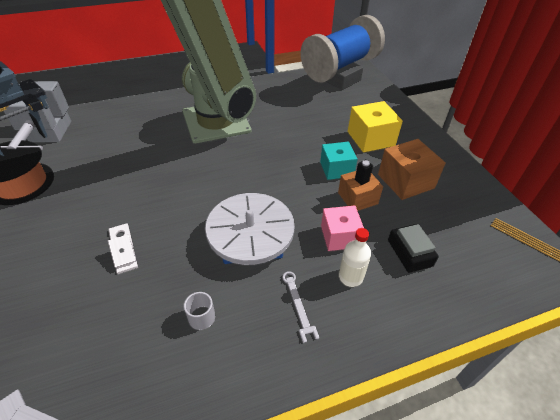

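View pics/top0.png

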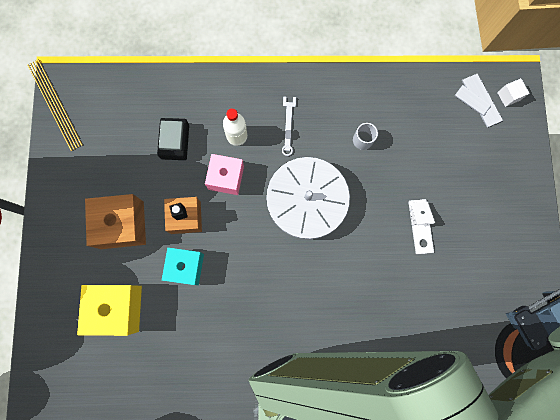

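```bash
cat >> h.py <<'E'
def blob(X,c,r,zlo,zhi):
    m=(np.hypot(X[...,0]-c[0],X[...,1]-c[1])<r)&(X[...,2]>zlo)&(X[...,2]<zhi)
    n,l,s,_=cv2.connectedComponentsWithStats(m.astype(np.uint8)); 
    return X[l==1+s[1:,4].argmax()] if n>1 else X[m]
def rect(q): return cv2.minAreaRect(q[:,:2].astype(np.float32))
E
python3 - <<'E'
from h import *
for n in("top","scene"):
    p=cams.grab_frame(n); X=pts(p); print(n)
    for c in([600,-100],[400,-200],[500,150],[350,-350]):
        q=X[np.hypot(X[...,0]-c[0],X[...,1]-c[1])<15]; print("bench z",c,q[:,2].mean().round(1))
    q=blob(X,[490,-340],130,4,70); print("bracket",len(q),rect(q),q.max(0))
    lo=q[q[:,2]<14]; print("plate",rect(lo),np.median(lo[:,2])); hi=q[q[:,2]>17]; print("pad",rect(hi),hi[:,2].max())
    A=np.c_[hi[:,:2],np.ones(len(hi))]; co=np.linalg.lstsq(A,hi[:,2],rcond=None)[0]; print("slope",np.degrees(np.arctan(np.hypot(*co[:2]))),"downdir",np.degrees(np.arctan2(-co[1],-co[0])))
    q=blob(X,[550,-35],160,54,66); print("plate",cv2.minEnclosingCircle(q[:,:2].astype(np.float32)),np.median(q[:,2]))
    q=blob(X,[550,-35],40,80,115); print("post",q[:,:2].mean(0),q[:,:2].min(0),q[:,:2].max(0),q[:,2].max())
    q=blob(X,[505,292],70,62,76); print("holder",rect(q),np.median(q[:,2]))
    q=blob(X,[505,292],60,120,150); print("probetop",rect(q),q[:,2].max(), np.median(q[:,2]))
    img=p["color"]; 
    ys,xs=np.where(np.hypot(X[...,0]-490,X[...,1]+340)<130); a=img[ys.min():ys.max(),xs.min():xs.max()]
    a=cv2.resize(a,None,fx=4,fy=4,interpolation=cv2.INTER_CUBIC); print(xs.min(),ys.min(),a.shape)
    ys,xs=np.where(np.hypot(X[...,0]-505,X[...,1]-292)<90); b=img[ys.min():ys.max(),xs.min():xs.max()]
    b=cv2.resize(b,(int(b.shape[1]*a.shape[0]/b.shape[0]),a.shape[0])); save(cv2.resize(np.hstack([a,b]),None,fx=.8,fy=.8),n+"crop.png")
E
python3 -c "
import cv2,numpy as np
a=cv2.imread('pics/topcrop.png');b=cv2.imread('pics/scenecrop.png')
s=lambda i:cv2.resize(i,(int(i.shape[1]*290/i.shape[0]),290))
a,b=s(a),s(b);w=min(800,max(a.shape[1],b.shape[1]))
f=lambda i:np.pad(i,((0,0),(0,max(0,w-i.shape[1])),(0,0)))[:,:w]
cv2.imwrite('pics/crops.png',np.vstack([f(a),f(b)]))"
```

```text
top
bench z [600, -100] 59.2
bench z [400, -200] -1.3
bench z [500, 150] -1.0
bench z [350, -350] -1.1
bracket 878 ((474.692138671875, -350.61297607421875), (152.3588104248047, 54.51121520996094), 2.49596905708313) [ 551.55672394 -320.53236921   51.92862748]
plate ((474.77978515625, -351.088623046875), (152.277099609375, 54.20173645019531), 2.77470326423645) 7.051376018641918
pad ((508.3733825683594, -347.2220764160156), (65.76950073242188, 50.28517532348633), 6.512370586395264) 51.92862748133484
slope 23.053841237678828 downdir 16.530388219568405
plate ((550.8136596679688, -32.5794563293457), 112.40181732177734) 59.0093411221593
post [548.61380257 -32.3742812 ] [541.10800856 -41.61317256] [558.65180133 -23.39391812] 106.25092528754271
holder ((507.2865905761719, 303.267333984375), (85.71561431884766, 85.86827087402344), 4.019245147705078) 69.13795345159554
probetop ((507.30804443359375, 302.81005859375), (30.66249656677246, 30.16838836669922), 15.205421447753906) 141.8025571601213 129.69707222579734
370 176 (364, 368, 3)
scene
bench z [600, -100] 58.0
bench z [400, -200] -1.5
bench 
[... 285 characters left out ...]
3945), 4.373703479766846) 6.433212858017782
pad ((512.7047729492188, -350.2669677734375), (66.45861053466797, 48.470829010009766), 4.480101108551025) 48.36409396298018
slope 23.869377732325272 downdir 9.356550917276632
plate ((554.513427734375, -36.41092300415039), 112.80548095703125) 58.38797143914189
post [558.48100465 -36.41110999] [547.59277502 -45.31661741] [564.69064109 -25.52280466] 104.72321843968098
holder ((510.600341796875, 300.635986328125), (88.5136489868164, 87.78314971923828), 5.385796070098877) 68.0538452562397
probetop ((512.0404663085938, 300.287353515625), (30.02472686767578, 31.32316780090332), 11.677905082702637) 136.70139146024007 128.17176173010984
75 212 (332, 420, 3)
```

View pics/crops.png

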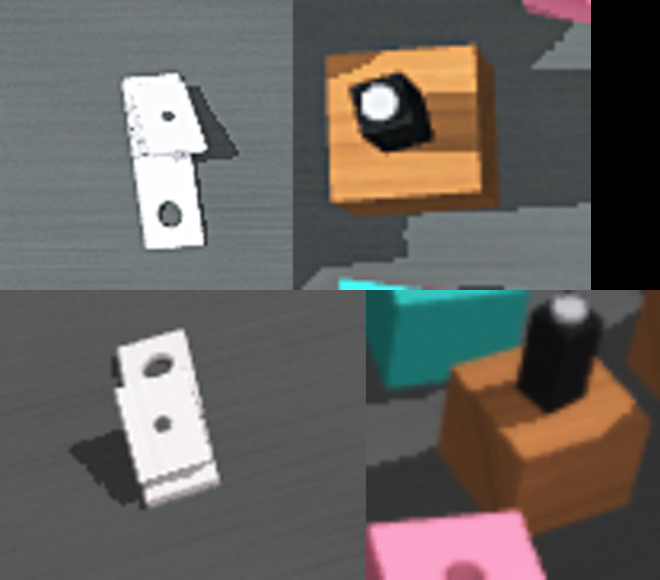

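Two cameras agree within about 4 mm, so I average them. Listed look-alikes for the holder: yellow (375,126), turquoise (339,160), pink (343,228), big brown (410,167), small brown (359,190). I chose the small brown one, which has the probe in it at (363,173). There is only one bracket, at (122,249), with its pad toward +x and a yaw of about 4.4°.

Call:
servo_tool([
  [0,[42.1,-5.3,10],[0,0,0]],
  [0,[42.1,-5.3,10],[0,0,0]],
  [0,[42.1,-5.3,10],[0,0,0]],
  [0,[42.1,-5.3,10],[0,0,0]],
  [0,[42.1,-5.3,10],[0,0,0]],
  [0,[42.1,-5.3,10],[0,0,0]],
  [0,[42.1,-5.3,10],[0,0,0]],
  [0,[0,0,5],[0,0,0.1283]],
  [0,[0,0,5],[0,0,0.1283]],
  [0,[0,0,0],[0,0,0.1283]],
], squeeze=30)

```text
time_s: 2.1
ee_pos: [503.6, -349.5, 154.9]
ee_rot: [-179.9, 0.1, 4.2]
force: [0.5, -0.3, 0.3]
gripper_width: 91.4
gripper_force: 0.0
```

Call:
servo_tool([
  [0,[0,0,32],[0,0,0]],
  [0,[0,0,32],[0,0,0]],
  [0,[0,0,32],[0,0,0]],
  [0,[0,0,20],[0,0,0]],
  [0,[0,0,10],[0,0,0]],
  [200,[0,0,1],[0,0,0]],
  [200,[0,0,0],[0,0,0]],
  [200,[0,0,0],[0,0,0]],
  [200,[0,0,0],[0,0,0]],
  [200,[0,0,0],[0,0,0]],
], squeeze=30)

```text
time_s: 3.1
ee_pos: [503.9, -350.6, 29.9]
ee_rot: [179.9, -0.1, 4.4]
force: [0.3, -0.8, -0.1]
gripper_width: 54.5
gripper_force: 0.0
```

Call:
servo_tool([
  [200,[0,0,0],[0,0,0]],
  [200,[0,0,0],[0,0,0]],
  [200,[0,0,0],[0,0,0]],
  [200,[0,0,0],[0,0,0]],
  [200,[0,0,-10],[0,0,0]],
  [200,[0,0,-20],[0,0,0]],
  [200,[0,0,-30],[0,0,0]],
  [200,[0,0,-30],[0,0,0]],
  [200,[0,0,-30],[0,0,0]],
  [200,[0,0,-20],[0,0,0]],
], squeeze=30)

```text
time_s: 4.1
ee_pos: [503.5, -350.1, 170.5]
ee_rot: [180.0, -0.0, 4.4]
force: [1.1, -0.4, -5.3]
gripper_width: 47.7
gripper_force: 30.0
```

Call:
servo_tool([
  [200,[10,-20,0],[0,0,0]],
  [200,[18.4,-38.8,0],[0,0,0]],
  [200,[18.4,-38.8,0],[0,0,0]],
  [200,[18.4,-38.8,0],[0,0,0]],
  [200,[18.4,-38.8,0],[0,0,0]],
  [200,[18.4,-38.8,0],[0,0,0]],
  [200,[18.4,-38.8,0],[0,0,0]],
  [200,[18.4,-38.8,0],[0,0,0]],
  [200,[8.8,-19.4,0],[0,0,0]],
  [200,[0,0,0],[0,0,0]],
])

```text
time_s: 5.1
ee_pos: [626.9, -25.4, 167.8]
ee_rot: [-179.9, 0.1, 4.6]
force: [0.1, -0.2, -3.9]
gripper_width: 47.6
gripper_force: 30.0
```

Run:
```python
from h import *
s=state(); print(s["ee_pos"],s["ee_rot"])
im=[]
for n in("top","scene"):
    p=cams.grab_frame(n); X=pts(p); print(n)
    q=blob(X,[560,-34],75,132,160); print("held",len(q),rect(q),np.median(q[:,2]))
    q=blob(X,[550,-35],160,54,66); print("plate",cv2.minEnclosingCircle(q[:,:2].astype(np.float32)),np.median(q[:,2]))
    ys,xs=np.where(np.hypot(X[...,0]-570,X[...,1]+34)<110); a=p["color"][ys.min():ys.max(),xs.min():xs.max()]
    print(xs.min(),ys.min(),a.shape); im.append(cv2.resize(a,(395,int(a.shape[0]*395/a.shape[1]))))
h=min(i.shape[0] for i in im); save(np.hstack([i[:h] for i in im])[:600],"held.png")
```

```text
[626.88290735 -25.40959866 167.7694016 ] [-1.79910720e+02  1.05253627e-01  4.62563431e+00]
top
held 0 ((0.0, 0.0), (0.0, 0.0), 0.0) nan
plate ((547.8603515625, 27.986297607421875), 89.30244445800781) 59.082355622887235
267 81 (143, 94, 3)
scene
held 23 ((559.7455444335938, -18.073463439941406), (14.357572555541992, 17.195621490478516), 74.0562973022461) 145.04378676644694
plate ((554.6476440429688, -36.5639533996582), 112.63732147216797) 58.45537098349041
201 0 (279, 98, 3)
  return _methods._mean(a, axis=axis, dtype=dtype,
  ret = ret.dtype.type(ret / rcount)
```

View pics/held.png

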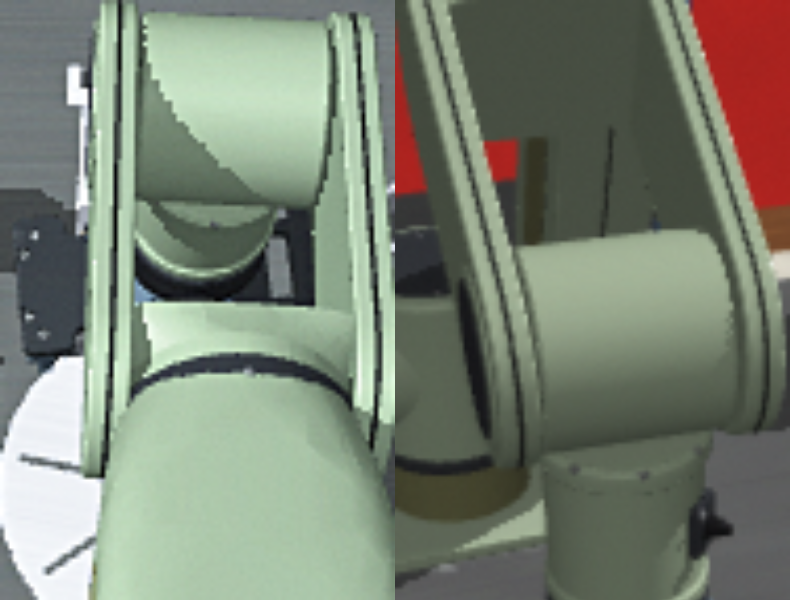

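Call:
servo_tool([
  [200,[0,0,0],[0,0,0]],
  [200,[0,0,0],[0,0,0]],
  [200,[0,0,0],[0,0,0]],
  [200,[0,0,0],[0,0,0]],
  [200,[0,0,0],[0,0,0]],
  [200,[0,0,0],[0,0,0]],
  [200,[0,0,0],[0,0,0]],
  [200,[0,0,0],[0,0,0]],
  [200,[0,0,0],[0,0,0]],
  [200,[0,0,0],[0,0,0]],
])

```text
time_s: 6.2
ee_pos: [626.8, -28.8, 168.9]
ee_rot: [180.0, 0.0, 4.4]
force: [0.9, 0.2, -4.5]
gripper_width: 47.9
gripper_force: 30.0
```

Call:
servo_tool([
  [200,[0,-0.3,10],[0,0,0]],
  [200,[0,0,10],[0,0,0]],
  [200,[0,0,6],[0,0,0]],
  [200,[0,0,3],[0,0,0]],
  [200,[0,0,3],[0,0,0]],
  [200,[0,0,3],[0,0,0]],
  [200,[0,0,3],[0,0,0]],
  [200,[0,0,3],[0,0,0]],
  [200,[0,0,0],[0,0,0]],
  [200,[0,0,0],[0,0,0]],
])

```text
time_s: 7.2
ee_pos: [626.8, -28.6, 128.0]
ee_rot: [180.0, -0.0, 4.4]
force: [-0.1, -0.0, -4.4]
gripper_width: 48.0
gripper_force: 30.0
```

Call:
servo_tool([
  [200,[0,0,3],[0,0,0]],
  [200,[0,0,3],[0,0,0]],
  [200,[0,0,3],[0,0,0]],
  [200,[0,0,3],[0,0,0]],
  [200,[0,0,3],[0,0,0]],
  [200,[0,0,3],[0,0,0]],
  [200,[0,0,3],[0,0,0]],
  [200,[0,0,3],[0,0,0]],
  [200,[0,0,0],[0,0,0]],
  [200,[0,0,0],[0,0,0]],
])

```text
time_s: 8.2
ee_pos: [626.8, -28.6, 103.9]
ee_rot: [180.0, 0.0, 4.4]
force: [0.9, -0.0, -3.9]
gripper_width: 47.8
gripper_force: 30.0
```

Call:
servo_tool([
  [200,[0,0,3],[0,0,0]],
  [200,[0,0,3],[0,0,0]],
  [200,[0,0,3],[0,0,0]],
  [200,[0,0,2],[0,0,0]],
  [200,[0,0,1],[0,0,0]],
  [200,[0,0,1],[0,0,0]],
  [200,[0,0,0.5],[0,0,0]],
  [200,[0,0,0.5],[0,0,0]],
  [200,[0,0,0],[0,0,0]],
  [200,[0,0,0],[0,0,0]],
])

```text
time_s: 9.2
ee_pos: [626.8, -28.6, 90.0]
ee_rot: [180.0, -0.0, 4.4]
force: [0.1, -0.2, -3.8]
gripper_width: 47.9
gripper_force: 30.0
```

Call:
servo_tool([
  [200,[0,0,0.5],[0,0,0]],
  [200,[0,0,0.5],[0,0,0]],
  [200,[0,0,0.5],[0,0,0]],
  [200,[0,0,0.5],[0,0,0]],
  [200,[0,0,0],[0,0,0]],
  [100,[0,0,0],[0,0,0]],
  [40,[0,0,0],[0,0,0]],
  [0,[0,0,0],[0,0,0]],
  [0,[0,0,0],[0,0,0]],
  [0,[0,0,0],[0,0,0]],
])

```text
time_s: 10.2
ee_pos: [626.8, -28.6, 87.8]
ee_rot: [180.0, -0.0, 4.4]
force: [0.5, 0.0, -0.3]
gripper_width: 84.5
gripper_force: 0.0
```

Call:
servo_tool([
  [0,[0,0,-5],[0,0,0]],
  [0,[0,0,-15],[0,0,0]],
  [0,[0,0,-30],[0,0,0]],
  [0,[0,0,-40],[0,0,0]],
  [0,[0,0,-40],[0,0,0]],
  [0,[-10,-40,0],[0,0,0]],
  [0,[-10,-40,0],[0,0,0]],
  [0,[-10,-40,0],[0,0,0]],
  [0,[-10,-40,0],[0,0,0]],
  [0,[-10,-40,0],[0,0,0]],
])

```text
time_s: 11.2
ee_pos: [560.9, 168.4, 218.5]
ee_rot: [-180.0, -0.0, 4.4]
force: [0.5, -0.2, -0.3]
gripper_width: 91.7
gripper_force: 0.0
```

Run:
```python
from h import *
s=state(); print(s["ee_pos"],s["ee_rot"])
im=[]
for n in("top","scene"):
    p=cams.grab_frame(n); X=pts(p); print(n)
    c=np.array([600,-30]); m=(np.hypot(X[...,0]-c[0],X[...,1]-c[1])<125)
    q=blob(X,[590,-30],120,64,120); print("br",len(q),rect(q),q[:,2].max())
    hi=q[q[:,2]>77]; hi=hi[hi[:,0]>585]; print("pad",rect(hi))
    q=blob(X,[550,-35],160,54,61.5); print("disc",cv2.minEnclosingCircle(q[:,:2].astype(np.float32)))
    q=blob(X,[505,302],60,118,133); print("probetop",len(q),rect(q),np.median(q[:,2]))
    for r in look_for(p,"spot")[:3]:
        a,b=np.round(r["at"]).astype(int); print("spot",a,b,r["confidence"],X[b,a])
    m=m&(X[...,2]<125);ys,xs=np.where(m); a=p["color"][ys.min():ys.max(),xs.min():xs.max()]
    print(xs.min(),ys.min(),a.shape); im.append(cv2.resize(a,(395,int(a.shape[0]*395/a.shape[1])),interpolation=cv2.INTER_CUBIC))
h=min(i.shape[0] for i in im); save(np.hstack([i[:h] for i in im])[:600],"seat.png")
```

```text
[560.89373107 168.44296091 218.45932792] [-1.79993644e+02 -4.64354781e-02  4.39265283e+00]
top
br 936 ((597.98828125, -28.535694122314453), (151.42613220214844, 49.78987121582031), 3.4749298095703125) 110.76014639998925
pad ((630.8134765625, -26.184207916259766), (66.10051727294922, 48.22894287109375), 4.435961723327637)
disc ((551.0901489257812, -33.215667724609375), 112.0760269165039)
probetop 107 ((507.3958740234375, 302.81494140625), (31.414522171020508, 29.731271743774414), 14.970754623413086) 128.81247344527128
spot 308 177 0.77 [602.56929965 -34.31270341  68.05869908]
spot 289 124 0.36 [775.55842545  11.35205577   6.72798303]
261 142 (82, 88, 3)
scene
br 1073 ((602.3740234375, -31.55599021911621), (151.94581604003906, 49.04130935668945), 4.448042392730713) 108.19611424257948
pad ((636.2637329101562, -28.445261001586914), (64.50120544433594, 48.31502914428711), 5.293107032775879)
disc ((553.98779296875, -36.218788146972656), 113.21299743652344)
probetop 90 ((511.91961669921875, 298.6849670410156), (30.476646423339844, 29.604312896728516), 15.63687515258789) 127.10357423460778
spot 261 239 0.84 [636.95255154 -31.37631401  93.08174229]
207 200 (94, 99, 3)
```

View pics/seat.png

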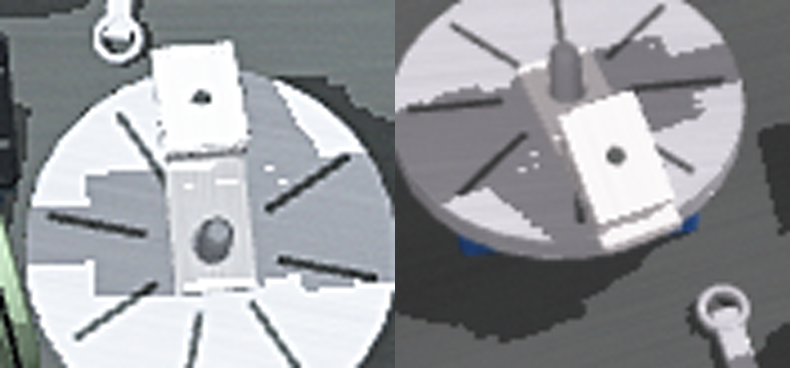

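Bracket is seated flat on the post (top pixel ~(309,195), spot ~(306,164)). Robot and camera frames agree to about 1 mm. Next is the probe.

Call:
servo_tool([
  [0,[-10.3,-34.3,0],[0,0,0]],
  [0,[-10.3,-34.3,0],[0,0,0]],
  [0,[-10.3,-34.3,0],[0,0,0]],
  [0,[-10.3,-34.3,0],[0,0,0]],
  [0,[0,0,10],[0,0,-0.095]],
  [0,[0,0,20],[0,0,-0.095]],
  [0,[0,0,25],[0,0,0]],
  [0,[0,0,30],[0,0,0]],
  [0,[0,0,15],[0,0,0]],
  [0,[0,0,10],[0,0,0]],
], squeeze=30)

```text
time_s: 12.4
ee_pos: [510.3, 298.9, 106.5]
ee_rot: [179.9, 0.1, 15.2]
force: [-1.1, 0.2, 0.4]
gripper_width: 91.3
gripper_force: 0.0
```

Call:
servo_tool([
  [100,[0,0,0],[0,0,0]],
  [180,[0,0,0],[0,0,0]],
  [255,[0,0,0],[0,0,0]],
  [255,[0,0,0],[0,0,0]],
  [255,[0,0,0],[0,0,0]],
  [255,[0,0,0],[0,0,0]],
  [255,[0,0,0],[0,0,0]],
  [255,[0,0,0],[0,0,0]],
  [255,[0,0,0],[0,0,0]],
  [255,[0,0,0],[0,0,0]],
])

```text
time_s: 13.4
ee_pos: [509.9, 300.8, 108.0]
ee_rot: [-180.0, -0.0, 15.3]
force: [-0.8, 1.0, 0.2]
gripper_width: 29.8
gripper_force: 30.0
```

Call:
servo_tool([
  [255,[0,0,-10],[0,0,0]],
  [255,[0,0,-20],[0,0,0]],
  [255,[0,0,-20],[0,0,0]],
  [255,[0,0,-20],[0,0,0]],
  [255,[0,0,-20],[0,0,0]],
  [255,[0,0,-20],[0,0,0]],
  [255,[0,0,-20],[0,0,0]],
  [255,[0,0,-20],[0,0,0]],
  [255,[0,0,0],[0,0,0.095]],
  [255,[0,0,0],[0,0,0.095]],
])

```text
time_s: 14.4
ee_pos: [510.0, 300.6, 259.2]
ee_rot: [-180.0, -0.1, 4.2]
force: [0.5, -0.1, -1.9]
gripper_width: 29.7
gripper_force: 30.0
```

Call:
servo_tool([
  [255,[9,18.6,0],[0,0,0]],
  [255,[18,37.4,0],[0,0,0]],
  [255,[18,37.4,0],[0,0,0]],
  [255,[18,37.4,0],[0,0,0]],
  [255,[18,37.4,0],[0,0,0]],
  [255,[18,37.4,0],[0,0,0]],
  [255,[18,37.4,0],[0,0,0]],
  [255,[18,37.4,0],[0,0,0]],
  [255,[18,37.4,0],[0,0,0]],
  [255,[9,18.6,0],[0,0,0]],
])

```text
time_s: 15.4
ee_pos: [698.3, -25.9, 257.7]
ee_rot: [179.9, 0.0, 4.2]
force: [-0.0, 0.5, -1.9]
gripper_width: 29.5
gripper_force: 30.0
```

Call:
servo_tool([
  [255,[0,0,10],[0,0,0]],
  [255,[0,0,20],[0,0,0]],
  [255,[0,0,0],[0,-0.0727,0]],
  [255,[0,0,0],[0,-0.0727,0]],
  [255,[0,0,0],[0,-0.0727,0]],
  [255,[0,0,0],[0,-0.0727,0]],
  [255,[0,0,0],[0,-0.0727,0]],
  [255,[0,0,0],[0,-0.0727,0]],
  [255,[0,0,0],[0,0,0]],
  [255,[0,0,0],[0,0,0]],
])

```text
time_s: 16.4
ee_pos: [697.1, -21.5, 227.1]
ee_rot: [-180.0, 25.0, 4.5]
force: [-0.2, 0.3, -1.7]
gripper_width: 30.2
gripper_force: 30.0
```

Run:
```python
from h import *
s=state(); print(s["ee_pos"],s["ee_rot"],s["qpos"],s["force"])
R=Rot(s["ee_rot"]); d=np.radians(4.4); dr=np.array([np.cos(d),np.sin(d),0]); n=.4226*dr+[0,0,.9063]; S=np.array([635.1,-27.7,94])
tip=s["ee_pos"]+98*R[:,2]; print("tip-S in tool",R.T@(tip-S),"angle",np.degrees(np.arccos(-R[:,2]@n)))
p=cams.grab_frame("scene"); X=pts(p); print([(r["at"],r["confidence"]) for t in("probe_tip","spot") for r in look_for(p,t)[:2]])
save(cv2.resize(p["color"][120:300,160:400],None,fx=3.2,fy=3.2,interpolation=cv2.INTER_CUBIC),"pre.png")
```

```text
[697.12747927 -21.45038977 227.10056683] [-179.98138636   25.00096812    4.46736691] [ -1.57006262  44.48334577  49.09117452  -2.71449578 111.28461165
  83.53873364] [-0.2190111   0.2878071  -1.74501271]
tip-S in tool [  0.23316357  -1.44696904 -48.96965203] angle 0.31162166430048366
[([262.0, 247.0], 0.9)]
```

View pics/pre.png

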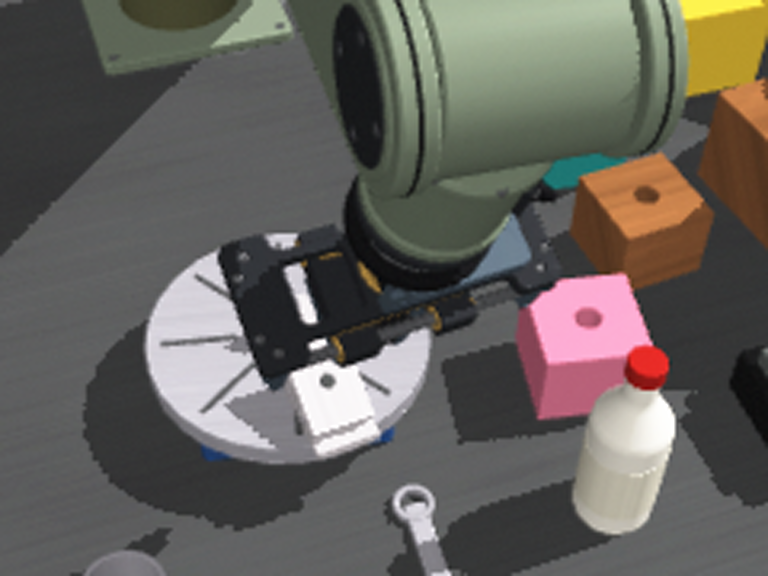

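The picture shows the probe tilted in the gripper, with the bracket seated and the spot clear at full-frame (262,239). I approach along the normal.

Call:
servo_tool([
  [255,[0,1.4,8],[0,0,0]],
  [255,[0,0,10],[0,0,0]],
  [255,[0,0,10],[0,0,0]],
  [255,[0,0,8],[0,0,0]],
  [255,[0,0,4],[0,0,0]],
  [255,[0,0,2],[0,0,0]],
  [255,[0,0,1],[0,0,0]],
  [255,[0,0,1],[0,0,0]],
  [255,[0,0,0],[0,0,0]],
  [255,[0,0,0],[0,0,0]],
])

```text
time_s: 17.55
ee_pos: [679.0, -25.1, 188.2]
ee_rot: [180.0, 25.0, 4.4]
force: [-0.1, -1.1, -1.6]
gripper_width: 30.0
gripper_force: 30.0
```

```bash
cat > c.py <<'E'
from h import *
s=state(); R=Rot(s["ee_rot"]); d=np.radians(4.4); dr=np.array([np.cos(d),np.sin(d),0]); n=.4226*dr+[0,0,.9063]; S=np.array([635.1,-27.7,94])
print("tip-S in tool",R.T@(s["ee_pos"]+98*R[:,2]-S),"F tool",R.T@(s["force"]-[-.2,.3,-1.75]), s["force"],s["ee_rot"],s["time_s"])
E
python3 c.py
```

```text
tip-S in tool [ 0.12225973  0.81925388 -5.97346613] F tool [-0.05781339  1.38942368 -0.11588714] [-0.09671501 -1.08556422 -1.62032973] [179.99044834  24.96484693   4.4034564 ] 17.55
```

Call:
servo_tool([
  [255,[0,-0.8,1],[0,0,0]],
  [255,[0,0,1],[0,0,0]],
  [255,[0,0,0.5],[0,0,0]],
  [255,[0,0,0.5],[0,0,0]],
  [255,[0,0,0.5],[0,0,0]],
  [255,[0,0,0.5],[0,0,0]],
  [255,[0,0,0.5],[0,0,0]],
  [255,[0,0,0.5],[0,0,0]],
  [255,[0,0,0],[0,0,0]],
  [255,[0,0,0],[0,0,0]],
])

```text
time_s: 18.55
ee_pos: [676.7, -24.5, 183.5]
ee_rot: [180.0, 25.0, 4.4]
force: [-0.0, -0.1, -1.5]
gripper_width: 29.5
gripper_force: 30.0
```

```bash
python3 c.py
```

```text
tip-S in tool [-0.02700003  0.02233624 -0.7422181 ] F tool [-0.00944235  0.45314268 -0.32284556] [-0.03771108 -0.14195342 -1.45335848] [179.99405971  24.99507691   4.40344564] 18.55
```

Call:
servo_tool([
  [255,[0,0,0.5],[0,0,0]],
  [255,[0,0,0.5],[0,0,0]],
  [255,[0,0,0.5],[0,0,0]],
  [255,[0,0,0.5],[0,0,0]],
  [255,[0,0,0.5],[0,0,0]],
  [255,[0,0,0.5],[0,0,0]],
  [255,[0,0,0],[0,0,0]],
  [255,[0,0,0],[0,0,0]],
  [255,[0,0,0],[0,0,0]],
  [255,[0,0,0],[0,0,0]],
])

```text
time_s: 19.55
ee_pos: [675.5, -24.6, 180.9]
ee_rot: [180.0, 25.0, 4.4]
force: [0.1, 0.9, -0.1]
gripper_width: 29.7
gripper_force: 30.0
```

```bash
python3 c.py
```

```text
tip-S in tool [-1.12307149e-03 -1.77191337e-02  2.14724080e+00] F tool [-0.3979591  -0.54486109 -1.66499665] [ 0.09957398  0.86968688 -0.07274893] [179.99561367  24.98250001   4.40607282] 19.55
```

Call:
servo_tool([
  [255,[0,0,0.5],[0,0,0]],
  [255,[0,0,0.5],[0,0,0]],
  [255,[0,0,0.5],[0,0,0]],
  [255,[0,0,0.5],[0,0,0]],
  [255,[0,0,0.5],[0,0,0]],
  [255,[0,0,0.5],[0,0,0]],
  [255,[0,0,0],[0,0,0]],
  [255,[0,0,0],[0,0,0]],
  [255,[0,0,0],[0,0,0]],
  [255,[0,0,0],[0,0,0]],
])

```text
time_s: 20.55
ee_pos: [674.2, -24.7, 178.1]
ee_rot: [180.0, 25.0, 4.4]
force: [1.4, 0.3, 1.3]
gripper_width: 29.8
gripper_force: 30.0
```

```bash
python3 c.py
python3 - <<'E'
from h import *
F=[]
for i in range(6):
    p=cams.grab_frame("scene"); F.append(state()["force"])
print(np.mean(F,0))
im=[p["color"][190:290,190:320]]; p=cams.grab_frame("top"); im.append(p["color"][110:210,250:380])
X=pts(p); s=state(); R=Rot(s["ee_rot"]); print("Fz",(R.T@(np.mean(F,0)-[-.2,.3,-1.75]))[2])
save(np.hstack([cv2.resize(i,(395,304),interpolation=cv2.INTER_CUBIC) for i in im]),"end.png")
E
```

```text
tip-S in tool [ 0.02617584 -0.02594296  5.17166238] F tool [ 0.18092776  0.17503981 -3.46216217] [1.43476449 0.25077275 1.31187237] [179.99437916  24.9811321    4.40706279] 20.55
[1.24774791 0.08793675 1.53489238]
Fz -3.5802690375211514
```

View pics/end.png

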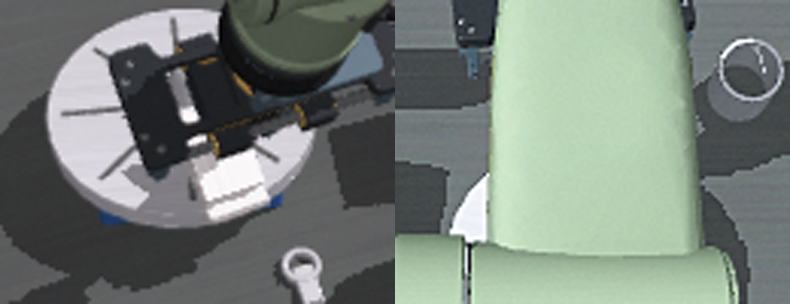

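The last picture shows the bracket still seated and the spot hidden behind the gripper, so the lateral fit rests on measurement. The 3.5 N force means the plunger is about half-way in.

```bash
python3 -c "
from workcell import ticket; print(ticket.job_done())"
```

```text
the job is handed in; nothing more can be done
None
```

The job is handed in, with no verdict returned: the bracket is seated on the post and released, and the probe is held square on the pad at about 3.5 N, roughly half-way in; the gripper hid the spot at the end, so the tip's position on it comes from measurement.

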